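# Open the sprung table easel and stand the tall panel on it

### The arm

A 7-joint arm with a two-finger parallel gripper is mounted at the origin on the work surface. World frame = base frame: x ahead of the robot, y to its left, z up, the work surface at z = 0. Lengths are in mm, angles in rad, forces in N, time in s.
With the tool pointing down it reaches from about 400 to 875 mm from the base axis. Payload 4.4 kg.
Tool frame: the origin (TCP) lies midway between the tips of the shut fingers; the grasp point (between the pads) lies 19 mm behind it (ctrl.grip_point_offset is the distance from the TCP to the grasp point, in mm); z points along the fingers, y is the direction in which the jaws open and shut (so a half turn about z gives the same grasp; the last joint's range is limited). The gripper opens to 85 mm and grips with 20 to 120 N. Pads are 22 mm wide; open, the fingers measure 114 mm over their backs; the gripper's body (76 mm by 85 mm) begins 54 mm behind the grasp point. The pads swing forward as they close: fully open they stand 13 mm farther back than shut.
Start: joints at [-1.208, 0.628, 0.038, 1.517, -0.027, 0.996, -0.02], TCP at [270.236, 591.177, 231.313] pointing down, gripper open.
Joint ranges: [-3.06, 3.06], [-0.37, 2.12], [-1.25, 1.32], [0.18, 2.47], [-1.1, 4.24], [0.23, 1.98], [-2.94, 2.94]. Speed limits (rad/s): [2.57, 2.57, 3.14, 3.14, 3.14, 3.14, 3.14].

### API

Orientations are given as [roll, pitch, yaw] about the fixed x, y, z axes, in that order (R = Rz(yaw) Ry(pitch) Rx(roll)).
In Python, from cell import ctrl, imaging, models gives the robot as it stands. The module is installed in compiled form; this text tells all that it offers.
- The arm moves only by the tool drive_tool, never from a script. Its argument "deltas" is text: rows parted by semicolons, each of 5 numbers parted by spaces: the shift along the tool's x, y, z in m, then the turn about the tool's z in degrees, then the finger opening in m, from 0 to 0.0854. A call has 1 to 12 rows; each row is the pose to reach, as a shift and turn from the pose commanded when the call began, along the tool's axes at that moment; what a row does not reach only later rows make up. A row lasts 1/8 s, in which the tool goes at most 62.5 mm and 10.7 degrees, less where a joint would pass 70% of its speed; a pose out of reach is approached as far as the arm can. A call with a gripper value outside its range is refused whole. The fingers move at their own pace and stop on an object; the grip force is fixed at half the most. Time passes only in rows, so rows that repeat a pose let the fingers close. It gives the time, the measured TCP pose, the force and the opening at its end, in the units of the state.
- ctrl.read_state(): the state, without advancing time (a new reading comes with each control period).
- imaging.get_image(name): name is "scene" or "top" or "wrist"; returns a dict with "color" (420x560x3 uint8, red, green, blue), "range_z" (420x560 float32, mm along the optical axis (not along the pixel's ray), 0 where there is no reading), "vfov" (degrees; the focal length in pixels is half the picture's height over the tangent of half this angle, whatever the lens; pixels are square), "cx", "cy" (the principal point, pixels), "extrinsics" (4x4, takes a point from camera to world coordinates). Camera axes: x right, y down, z forward; pixel columns grow to the right and rows downward; lengths in mm; the calibration is good to about 2 mm. A picture is of the moment at which its call begins.
- ctrl.finish_job(): hands the job in, once; it reports no verdict.
Trained networks look in a picture, given as the dict that the camera call returned (one of the last four; its "shot" number tells which), for a name from the list of things; names that differ only in an ending like _2 or _b are one class to them, and where a whole thing is asked for, a point or a joint stands for the part that bears it (a point fixed in the world has none). Each returns a list of dicts, best first, with "score" (0 to 1); they miss things now and then, are a little off and sometimes report something else, mostly with a low value. They report only what shows in the picture. A call takes as long as a camera call. They do not tell look-alikes from the thing itself.
- models.spot_in(picture, thing): "point" ([column, row] in pixels, amid what is visible of it).
- models.landmark_of(picture, thing): "point" ([column, row] in pixels: a listed point, or the origin of a listed thing).
The state is a dict: "clock": time; "qpos": joint angles; "qd": joint speeds; "tau": joint torques, N m; "eef_pos": TCP position; "tool_rot": TCP orientation; "force": force on the tool from outside, world axes, zero at the start; "torque": the same for the moment, N m; "width": finger opening in mm.
Only numpy, scipy, OpenCV 4.12 (cv2) and the standard library are available. Lean on these libraries where they do the work, as an engineer would, in place of code of your own. Each camera call takes 0.05 s, during which the arm holds its last target.

### The job

Open the small folding easel: raise its flat-lying back by the top rail until the springs go over centre and it snaps up against its stop. Then lift the tallest of the three panels out of the drying rack and stand it, tall way up and white face outward, on the easel's ledge behind the lip, centred and leaning flat against the back; set it down gently rather than dropping it. Leave the other two panels, the tins, jar, cup and tools where they are.

Things in the scene. Friction and masses are not known exactly. Their poses are not given: they have to be found in the camera images.
- easel: Folding beech easel screwed to the table. Origin: footprint centre on the table; z up, +x towards its hinge end. Side rails 200 mm long (x), 36 high, 16 thick, at y=+-88, with cheeks 61 high at the hinge. Hinge axis along y at x=75, z=48. Cross rails x=61..95 (14 high), x=-24..0 (18 high); else open to the table. Spring struts at y=+-43, x=-25..60.
- back (a joint): Hinge of the back, rad. 0: folded flat, reaching from the hinge to the easel's -x. Grows as the free end rises and swings over towards +x, to 1.257 (open stop). Spring struts pull it shut below 0.57 and throw it open above (about 1 s) and hold it. Lifting the top rail takes 4 to 5 N at first. Frame 150 mm wide, 14 thick, 160 from hinge to top edge; lower rail 34..56 from the hinge, open between.
- rail_mid (a point): Middle of the top rail of the easel's back (rail 20 mm wide, 14 mm thick, 114 mm clear between the stiles), 150 mm from the hinge axis; 48 mm above the table when folded, its underside at 41 mm. Moves with the back; its axes are those of seat.
- seat (a point): Middle of the ledge, in the corner between ledge and back face, 7 mm from the hinge axis; moves with the back. -x runs up the face to the top rail, y along the ledge, z out of the face the panel leans on (up when folded; open: to the easel's +x and 18 degrees up). Ledge 150 mm wide, 35 deep, at right angles to the face; its last 6 mm is a lip 9 mm high, leaving 29 mm for the panel's foot.
- panel_center (a point): Centre of the tallest panel, a white-faced wooden panel on plywood battens, 210 mm tall (z), 140 mm wide (y), 18 mm thick (x), about 0.25 kg. It stands upright in one of the rack's three slots, its foot 16 mm above the table.
- panel_face (a point): Middle of the tall panel's white face, its +x side (9 mm from its centre); the other side shows the open batten frame. It faces the rack's +x at the start and must end facing out of the easel, away from its back.
- rack: Wooden drying rack fixed to the table, 150 mm long (x), 122 mm wide (y). Origin: centre of its footprint. Panels stand across it in three slots at x = -34, 0 and +34 mm, on runners 16 mm high, between dowels 10 mm thick whose tops are 74 mm above the table (slots 24 mm wide).
- panel_low_center (a point): Centre of another panel in the rack, 100 mm tall (z), 160 mm wide, 18 mm thick: to be left.
- panel_small_center (a point): Centre of the third panel in the rack, 85 mm tall (z), 125 mm wide, 18 mm thick: to be left.
- tin_small: Closed paint tin, 66 mm diameter, 75 mm high, between easel and rack. Origin: centre of its underside.
- tin_left: Closed paint tin, 100 mm diameter, 115 mm high, at the robot's left. Origin: centre of its underside.
- tin_right: Closed paint tin, 86 mm diameter, 100 mm high, at the robot's right. Origin: centre of its underside.
- jar: Lidded glass jar, 68 mm diameter, 85 mm high, beyond easel and rack. Origin: centre of its underside.
- cup: Clear plastic cup, 74 mm across the rim, 95 mm high, beyond easel and rack. Origin: centre of its underside.
- screwdriver: Screwdriver with a yellow handle, 170 mm long, lying along its x near the robot between easel and rack. Origin: centre of its underside.
- brush: Flat paint brush, 190 mm long, lying along its x, beyond easel and rack. Origin: centre of its underside.
Mind the look-alikes: they are no part of the job. What is shaped like the part that bears panel_center but green or yellow is not meant.

How it is judged (in metres and radians):
On the way, in this order (a step that is already met when the one before it is completed fails the run):
1. the easel's back has snapped open (value of joint back above 1.2 rad), for 0.3 s.
2. the tall panel stands on the open easel's ledge (value of joint back above 1.2 rad and x of panel_center in the frame of seat between -0.113 and -0.098 m and y of panel_center in the frame of seat between -0.025 and 0.025 m and z of panel_center in the frame of seat between 0.004 and 0.019 m and z of panel_face in the frame of seat above 0.012 m and angle between the x axis of panel_center and the z axis of seat, either way round below 0.09 rad and angle between the z axis of panel_center and the x axis of seat, either way round below 0.1 rad), for 0.2 s.
At the end, for the whole second after the job is handed in: Back open (over 1.2 rad); tall panel tall way up on the ledge, centre 98-113 mm up from the seat, within 25 mm of the ledge's middle, 4-19 mm out from the back, white face outward and within 0.09 rad of parallel, edges within 0.1 rad of the slope; released, at rest, carried by the easel (all of step 2 and linear speed of panel below 0.02 m/s and contact force between panel and easel above 0.3 N); the robot touches nothing.
It fails at once if the panel is dropped on the easel: it moves at over 0.35 m/s within 20 mm above its place on the ledge (x of panel_center in the frame of seat between -0.125 and -0.09 m and y of panel_center in the frame of seat between -0.08 and 0.08 m and z of panel_center in the frame of seat between -0.01 and 0.04 m and linear speed of panel above 0.35 m/s).
It fails at once if one of the other panels is shifted by over 30 mm (distance of any of panel_low_center, panel_small_center from where it was at the start of the episode above 0.03 m).
It fails at once if a tin, the jar, the cup or a tool is shifted by over 30 mm (distance of any of tin_small, tin_left, tin_right, jar, cup, screwdriver, brush from where it was at the start of the episode above 0.03 m).
It also fails if it takes over 64 s, if anything falls off the work surface, if the arm or the gripper's body presses on something with over 40 N, if the wrist force passes 120 N, or if a joint passes its speed limit or range.

## Working session

There is one attempt and no reset: what is moved stays moved. The work goes in short steps, Python scripts to look and compute and a tool call to move; the robot and the scene stay as the last step left them, time stands still between calls to the robot, and variables do not carry over. Pictures are saved under pics/ and viewed, and the job is handed in when it is done.

Besides the shell and the picture viewer there is one more tool, called after "Call:" as name(argument=value, ...), one argument or row to a line, values as JSON. drive_tool: Moves the arm, as the interface text tells. Its arguments: {"type":"object","properties":{"deltas":{"type":"string"}},"required":["deltas"]}

```bash
mkdir -p pics; cat > h.py <<'E'
import numpy as np, cv2
from cell import ctrl, imaging, models
from scipy.spatial.transform import Rotation as Rn
def save(p,n): cv2.imwrite(f'pics/{n}.png',cv2.cvtColor(p['color'],cv2.COLOR_RGB2BGR))
def foc(p): return p['color'].shape[0]/2/np.tan(np.radians(p['vfov'])/2)
def cloud(p):
    z=p['range_z'].astype(float);h,w=z.shape;u,v=np.meshgrid(np.arange(w),np.arange(h));f=foc(p)
    c=np.stack([(u-p['cx'])/f*z,(v-p['cy'])/f*z,z],-1)
    E=np.array(p['extrinsics']);o=c@E[:3,:3].T+E[:3,3];o[z<=0]=np.nan;return o
def ray(p,uv,zw):
    f=foc(p);E=np.array(p['extrinsics']);d=E[:3,:3]@np.array([(uv[0]-p['cx'])/f,(uv[1]-p['cy'])/f,1]);o=E[:3,3]
    return o+d*(zw-o[2])/d[2]
E
python3 - <<'E'
from h import *
np.set_printoptions(precision=1,suppress=True)
print(ctrl.read_state())
for n in ['scene','top']:
    p=imaging.get_image(n);save(p,n+'0');c=cloud(p);print(n,p['extrinsics'],p['vfov'])
    for t in ['easel','rail_mid','seat','panel_center','panel_face','rack','panel_low_center','panel_small_center','tin_small','tin_left','tin_right','jar','cup','screwdriver','brush']:
        for r in models.landmark_of(p,t)[:3]:
            u,v=map(int,np.round(r['point']));
            print(t,r['score'],r['point'],c[v,u] if 0<=v<420 and 0<=u<560 else '')
E
```

```text
{'clock': 0.0, 'qpos': array([-1.2,  0.6,  0. ,  1.5, -0. ,  1. , -0. ]), 'qd': array([-0., -0.,  0.,  0., -0., -0.,  0.]), 'tau': array([ -0. , -56.3,   1.2, -19.3,   0. ,   0. ,  -0. ]), 'eef_pos': array([270. , 590.6, 230.4]), 'tool_rot': array([-3.1,  0. ,  2.7]), 'force': array([-0.8,  0. , -0.6]), 'torque': array([-0., -0., -0.]), 'width': 84.86288163497196}
scene [[   0.7    0.4   -0.6 1342.8]
 [   0.8   -0.4    0.5 -722.6]
 [   0.    -0.8   -0.6  877.5]
 [   0.     0.     0.     1. ]] 51.8401403849563
easel 0.69 [339.6, 224.4] [586.7 178.    0.6]
rail_mid 0.85 [329.4, 201.9] [517.7 191.4  48.6]
seat 0.57 [356.4, 220.5] [666.  158.9  71.1]
panel_center 0.95 [250.7, 237.5] [ 584.9 -188.7  132.1]
panel_center 0.84 [215.9, 311.6] [ 735.  -402.6  120.7]
panel_center 0.73 [212.2, 212.7] [ 380.  -185.   103.1]
panel_face 0.97 [250.7, 234.1] [ 584.1 -187.4  144.9]
panel_face 0.94 [139.8, 232.3] [ 385.7 -414.2  149.7]
panel_face 0.9 [212.0, 211.4] [ 377.2 -182.6  108.1]
rack 0.92 [249.7, 271.6] [ 619.3 -222.6   50.7]
panel_low_center 0.8 [254.4, 261.2] [ 620.8 -208.3   83.9]
panel_low
[... 973 characters left out ...]
01.4   54.8]
panel_center 0.66 [428.7, 281.0] [ 333.7 -387.   126.1]
panel_face 0.78 [350.3, 266.5] [ 378.1 -176.8   88.7]
panel_face 0.67 [418.1, 144.6] [ 732.2 -386.5  114.1]
panel_face 0.66 [355.8, 191.6] [ 584.8 -194.3  133.1]
panel_small_center 0.78 [351.7, 214.1] [ 540.9 -197.3   30.4]
panel_small_center 0.61 [291.0, 266.3] [384.   -9.5  17.5]
panel_small_center 0.45 [226.7, 201.2] [585.8 188.3  18.2]
tin_left 0.57 [136.1, 208.3] [544.3 438.2 113.8]
tin_right 0.75 [446.4, 225.4] [ 493.8 -455.1  101.9]
jar 0.8 [288.3, 145.0] [744.1  -1.7  85.6]
cup 0.79 [247.4, 152.4] [723.7 122.8  81.7]
screwdriver 0.79 [288.7, 264.4] [389.5  -3.4  23.6]
brush 0.85 [346.8, 150.0] [ 752.4 -191.2   14.6]
```

View pics/scene0.png

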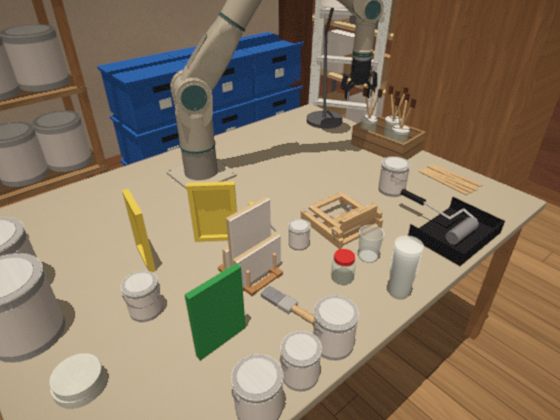

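View pics/top0.png

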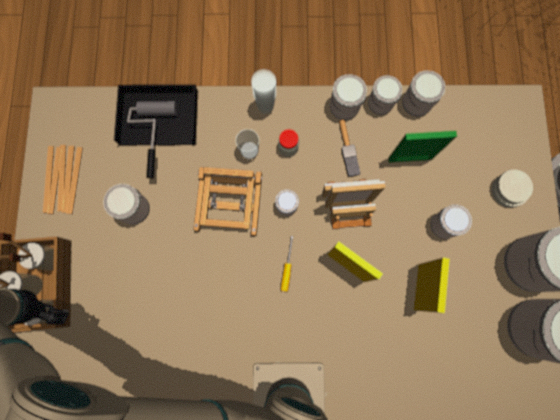

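```bash
python3 - <<'E'
from h import *
np.set_printoptions(precision=1,suppress=True)
P={n:imaging.get_image(n) for n in ['top','scene']}
# rectified height maps 0.5px/mm... easel and rack
for nm,(x0,x1,y0,y1) in {'easel':(450,720,60,320),'rack':(480,700,-310,-80)}.items():
    for n,p in P.items():
        c=cloud(p).reshape(-1,3);m=(c[:,0]>x0)&(c[:,0]<x1)&(c[:,1]>y0)&(c[:,1]<y1)&(c[:,2]>8)
        q=c[m];print(nm,n,m.sum(),np.histogram(q[:,2],bins=np.arange(8,250,6)))
p=P['top']
im=cv2.resize(cv2.cvtColor(p['color'],cv2.COLOR_RGB2BGR)[150:250,180:400],None,fx=3.6,fy=3.6,interpolation=cv2.INTER_CUBIC);cv2.imwrite('pics/topz.png',im)
p=P['scene']
im=cv2.resize(cv2.cvtColor(p['color'],cv2.COLOR_RGB2BGR)[170:310,190:400],None,fx=3.8,fy=3.8,interpolation=cv2.INTER_CUBIC);cv2.imwrite('pics/scz.png',im)
E
```

```text
easel top 3002 (array([147, 314, 107,  59, 395, 219, 127, 693, 556,  62,   0,   0,  15,
       213,  95,   0,   0,   0,   0,   0,   0,   0,   0,   0,   0,   0,
         0,   0,   0,   0,   0,   0,   0,   0,   0,   0,   0,   0,   0,
         0]), array([  8,  14,  20,  26,  32,  38,  44,  50,  56,  62,  68,  74,  80,
        86,  92,  98, 104, 110, 116, 122, 128, 134, 140, 146, 152, 158,
       164, 170, 176, 182, 188, 194, 200, 206, 212, 218, 224, 230, 236,
       242, 248]))
easel scene 2168 (array([242, 193,  85,  90, 170, 116, 190, 501, 176,  57,  38,  64,  57,
       182,   7,   0,   0,   0,   0,   0,   0,   0,   0,   0,   0,   0,
         0,   0,   0,   0,   0,   0,   0,   0,   0,   0,   0,   0,   0,
         0]), array([  8,  14,  20,  26,  32,  38,  44,  50,  56,  62,  68,  74,  80,
        86,  92,  98, 104, 110, 116, 122, 128, 134, 140, 146, 152, 158,
       164, 170, 176, 182, 188, 194, 200, 206, 212, 218, 224, 230, 236,
       242, 248]))
rack top 2289 (array([190, 203,  59, 138, 149,  45,  29,  24,  41,  38,  52,  45,  28,
        43,  68, 235,  66,  99,  87,  29,  27,  17,  30,  32,  13,  10,
         6,  12,   8,  10,   6,   9,  10,  17,  22,  76, 297,  19,   0,
         0]), array([  8,  14,  20,  26,  32,  38,  44,  50,  56,  62,  68,  74,  80,
        86,  92,  98, 104, 110, 116, 122, 128, 134, 140, 146, 152, 158,
       164, 170, 176, 182, 188, 194, 200, 206, 212, 218, 224, 230, 236,
       242, 248]))
rack scene 3781 (array([198, 252,  57,  68,  68,  65,  82,  76,  66,  81,  90,  95,  77,
        79, 102, 165, 129, 328, 141,  78,  73,  80,  68,  77,  72,  79,
        80,  69,  86,  76,  83,  79,  84,  85,  80, 120, 193,   0,   0,
         0]), array([  8,  14,  20,  26,  32,  38,  44,  50,  56,  62,  68,  74,  80,
        86,  92,  98, 104, 110, 116, 122, 128, 134, 140, 146, 152, 158,
       164, 170, 176, 182, 188, 194, 200, 206, 212, 218, 224, 230, 236,
       242, 248]))
```

View pics/topz.png

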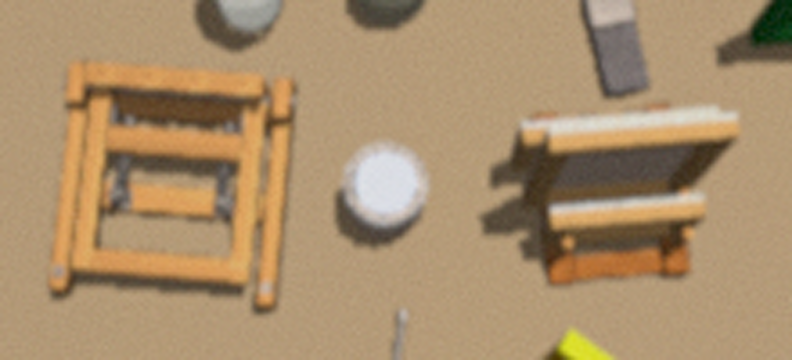

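View pics/scz.png

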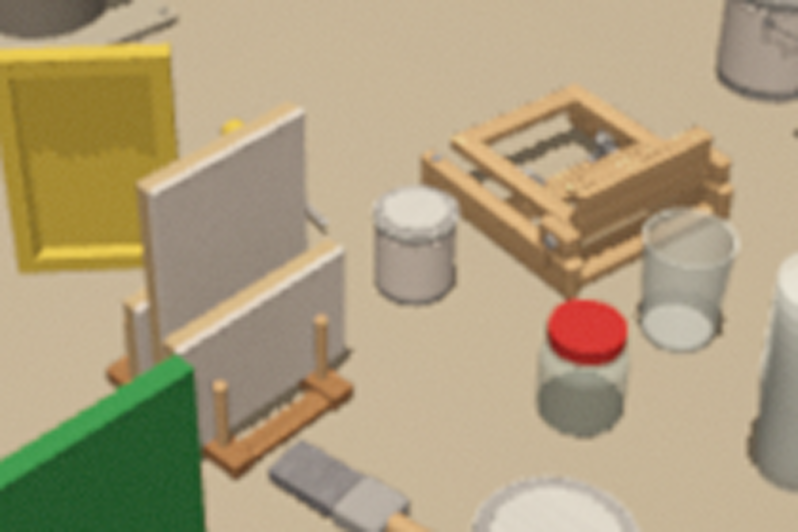

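```bash
cat > fit.py <<'E'
from h import *
from scipy.optimize import differential_evolution
def easel_model(X,Y):
    z=np.zeros_like(X)
    def box(x0,x1,y0,y1,h): 
        m=(X>x0)&(X<x1)&(Y>y0)&(Y<y1);z[m]=np.maximum(z[m],h)
    for s in(-1,1):
        box(-100,100,s*88-8,s*88+8,36);box(58,95,s*88-8,s*88+8,61)
        box(-85,75,min(s*57,s*75),max(s*57,s*75),55)
    box(61,95,-80,80,14);box(-24,0,-80,80,18)
    box(-85,-65,-75,75,55);box(19,41,-75,75,55);
    box(68,80,-75,75,90)
    return z
def fit_easel(c,g=(580,188,0)):
    c=c.reshape(-1,3);c=c[~np.isnan(c[:,0])]
    c=c[(abs(c[:,0]-g[0])<150)&(abs(c[:,1]-g[1])<145)&(c[:,2]<120)]
    # ignore strut zone later
    def cost(p):
        dx=c[:,0]-p[0];dy=c[:,1]-p[1];C,S=np.cos(p[2]),np.sin(p[2]);X=C*dx+S*dy;Y=-S*dx+C*dy
        m=~((abs(Y)<57)&(X<75)&(X>-30))
        m&=~((abs(X)>130)|(abs(Y)>110))
        e=np.minimum(abs(c[:,2]-p[3]-easel_model(X,Y)),12);return np.where(m,e,4).mean()
    r=differential_evolution(cost,[(g[0]-25,g[0]+25),(g[1]-25,g[1]+25),(g[2]-.3,g[2]+.3),(-3,4)],seed=1,popsize=20,maxiter=80)
    return r.x,r.fun
if __name__=='__main__':
    np.set_printoptions(precision=3,suppress=True)
    for n in ['top','scene']:
        p=imaging.get_image(n);c=cloud(p)
        if n=='top': print(fit_easel(c))
        q=c.reshape(-1,3);t=q[(abs(q[:,0]-585)<60)&(abs(q[:,1]+190)<100)&(q[:,2]>219)]
        print(n,'panel top',len(t),np.median(t,0),cv2.minAreaRect(t[:,:2].astype(np.float32)))
        # table level
        tb=q[(abs(q[:,0]-450)<40)&(abs(q[:,1]-60)<30)];print('table',np.median(tb[:,2]))
        E=np.array(p['extrinsics'])
        t=q[(abs(q[:,0]-590)<60)&(abs(q[:,1]+190)<75)&(q[:,2]>135)&(q[:,2]<215)]
        if n=='scene':
            A=np.c_[t[:,1],t[:,2],np.ones(len(t))]
            for _ in range(4):
                s,*_r=np.linalg.lstsq(A,t[:,0],rcond=None);e=t[:,0]-A@s;k=abs(e)<5;A=A[k];t=t[k]
            print('face x = a y + b z + c',s,'x at y=-190,z=180',s@[-190,180,1],len(t),t[:,1].min(),t[:,1].max())
E
python3 fit.py
```

```text
(array([591.307, 183.879,  -0.078,   0.671]), np.float64(3.7246638544585395))
top panel top 386 [ 578.048 -184.206  226.151] ((578.6549682617188, -184.45736694335938), (19.92357635498047, 139.23043823242188), 4.6650004386901855)
table 0.7266186445016274
scene panel top 294 [ 578.19  -192.802  224.599] ((576.2920532226562, -187.42996215820312), (23.90601348876953, 144.1968231201172), 5.644136905670166)
table -1.1000668501798145
face x = a y + b z + c [ -0.077   0.    569.442] x at y=-190,z=180 584.1507243015266 977 -258.0794972128276 -116.75301276475011
```

```bash
python3 - <<'E'
from h import *
p=imaging.get_image('top');E=np.linalg.inv(np.array(p['extrinsics']));f=foc(p)
im=cv2.resize(cv2.cvtColor(p['color'],cv2.COLOR_RGB2BGR),None,fx=5,fy=5,interpolation=cv2.INTER_CUBIC)
x,y,a=591.3,183.9,-.078
def pr(X,Y,Z):
    w=np.array([x+np.cos(a)*X-np.sin(a)*Y,y+np.sin(a)*X+np.cos(a)*Y,Z,1]);c=E@w;return (int((f*c[0]/c[2]+p['cx'])*5),int((f*c[1]/c[2]+p['cy'])*5))
def poly(r,Z,col):
    x0,x1,y0,y1=r
    cv2.polylines(im,[np.array([pr(x0,y0,Z),pr(x0,y1,Z),pr(x1,y1,Z),pr(x1,y0,Z)])],True,col,1)
for s in(-1,1): poly((-100,100,s*88-8,s*88+8),36,(255,0,0))
poly((-85,75,-75,75),55,(0,0,255));poly((-65,19,-57,57),55,(0,0,255));poly((19,41,-57,57),55,(0,255,0))
cv2.imwrite('pics/ov.png',im[780:1230,920:1370])
E
```

```text
(no output)
```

View pics/ov.png

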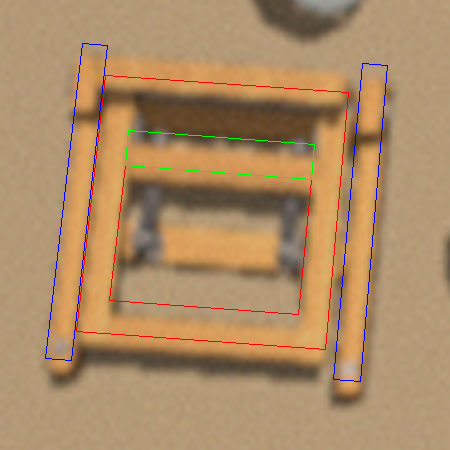

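```bash
cat > mv.py <<'E'
import sys
from h import *
def tool(tx,ty,tz,yaw=None):
    s=ctrl.read_state();R=Rn.from_euler('xyz',s['tool_rot']);d=R.inv().apply(np.array([tx,ty,tz])-s['eef_pos'])/1000
    M=R.as_matrix();cy=np.arctan2(M[1,0],M[0,0]);t=0 if yaw is None else -np.degrees((yaw-cy+np.pi)%(2*np.pi)-np.pi)
    print('clock %.2f'%s['clock'],'pos',s['eef_pos'].round(1),'rot',s['tool_rot'].round(4),'yaw %.4f'%cy,'F',s['force'].round(1),'w %.1f'%s['width'],'q',s['qpos'].round(2))
    print('DELTA m:',d.round(4),'turn %.2f'%t,'dist %.3f'%np.linalg.norm(d))
if __name__=='__main__':
    a=list(map(float,sys.argv[1:]));tool(*a)
E
python3 - <<'E'
import numpy as np
x,y,a=583,184,-.075
for X,Y in[(-43,-66),(-43,0)]: print(x+np.cos(a)*X-np.sin(a)*Y,y+np.sin(a)*X+np.cos(a)*Y)
E
python3 mv.py 535 121 230 3.066
```

```text
535.175520141174 121.40751541732222
540.1208808211751 187.2219774127279
clock 1.85 pos [270.2 591.2 231.3] rot [ 3.1416 -0.      2.7127] yaw 2.7127 F [-0.6 -0.1  0.4] w 85.3 q [-1.21  0.63  0.04  1.52 -0.03  1.   -0.02]
DELTA m: [-0.4363 -0.3175  0.0013] turn -20.24 dist 0.540
```

Call:
drive_tool(
  deltas="-0.040 -0.029 0 -2 0.085; -0.080 -0.058 0 -4 0.085; -0.125 -0.091 0 -6 0.085; -0.170 -0.124 0 -8 0.085; -0.215 -0.157 0 -10 0.085; -0.260 -0.189 0 -12 0.085; -0.305 -0.222 0 -14 0.085; -0.350 -0.255 0 -16 0.085; -0.390 -0.284 0 -18 0.085; -0.420 -0.306 0 -20 0.085; -0.436 -0.3175 0 -20.24 0.085; -0.436 -0.3175 0 -20.24 0.085",
)

```text
clock: 3.35
eef_pos: [535.4, 119.3, 231.3]
tool_rot: [-3.141, 0.0, 3.062]
force: [0.6, 0.6, 0.0]
width: 84.9
```

```bash
python3 - <<'E'
from h import *
p=imaging.get_image('wrist');save(p,'w1');c=cloud(p);print(np.array(p['extrinsics']).round(2),p['vfov'])
np.save('w1c.npy',c)
E
python3 mv.py 535 121 230 3.066
```

```text
[[ 8.0000e-02  9.4000e-01  3.2000e-01  4.5274e+02]
 [ 1.0000e+00 -8.0000e-02 -3.0000e-02  1.2541e+02]
 [ 0.0000e+00  3.2000e-01 -9.5000e-01  3.7243e+02]
 [ 0.0000e+00  0.0000e+00  0.0000e+00  1.0000e+00]] 62.898101801897326
clock 3.40 pos [534.7 121.1 231.3] rot [ 3.1412e+00 -3.0000e-04  3.0647e+00] yaw 3.0647 F [-0.7  0.5 -0. ] w 85.0 q [-0.25  0.48 -0.04  1.8   0.02  0.86  1.2 ]
DELTA m: [-0.0003 -0.0001  0.0013] turn -0.07 dist 0.001
```

View pics/w1.png

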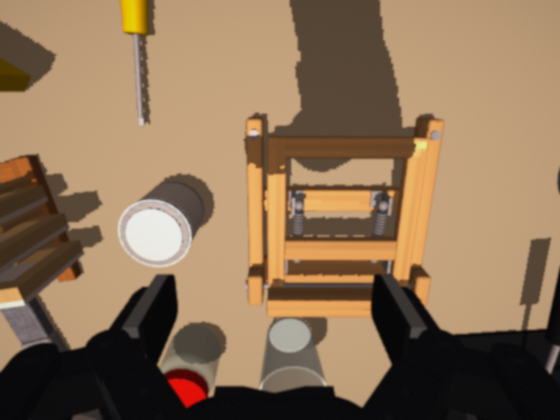

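```bash
cat > fr.py <<'E'
from h import *
np.set_printoptions(precision=1,suppress=True)
c=np.load('w1c.npy')
for row in (148,165,180,210,230,250): 
    print(row,[(u,c[row,u].round(0).astype(int).tolist()) for u in range(244,442,4) if c[row,u,2]>25])
print('col')
for col in (335,275,412): 
    print(col,[(v,c[v,col].round(0).astype(int).tolist()) for v in range(120,290,4) if c[v,col,2]>25])
E
python3 fr.py
```

```text
148 [(248, [505, 96, 35]), (252, [506, 100, 34]), (256, [506, 104, 34]), (260, [506, 108, 33]), (268, [504, 116, 54]), (272, [504, 120, 53]), (276, [504, 123, 54]), (280, [505, 127, 54]), (284, [505, 131, 53]), (288, [505, 135, 53]), (292, [506, 138, 52]), (296, [506, 142, 54]), (300, [506, 146, 53]), (304, [506, 149, 55]), (308, [507, 153, 54]), (312, [507, 157, 54]), (316, [507, 160, 54]), (320, [508, 164, 54]), (324, [508, 168, 54]), (328, [509, 172, 52]), (332, [509, 175, 53]), (336, [509, 179, 54]), (340, [509, 183, 54]), (344, [509, 186, 54]), (348, [510, 190, 54]), (352, [510, 194, 54]), (356, [510, 198, 53]), (360, [511, 201, 54]), (364, [511, 205, 54]), (368, [511, 208, 54]), (372, [512, 212, 54]), (376, [512, 216, 54]), (380, [512, 219, 54]), (384, [512, 223, 54]), (388, [513, 227, 53]), (392, [513, 231, 53]), (396, [513, 235, 53]), (400, [513, 238, 55]), (404, [514, 242, 54]), (408, [514, 245, 54]), (412, [514, 249, 54]), (416, [515, 252, 55]), (420, [515, 257, 54]), (424, [515, 260, 54]), (428, [519, 272, 35]), (432, [520, 276, 35]), (436, [520, 280, 35])]
165 [(248, [522
[... 4328 characters left out ...]
250, 54]), (172, [537, 250, 54]), (176, [541, 250, 55]), (180, [545, 251, 53]), (184, [549, 251, 53]), (188, [553, 250, 55]), (192, [557, 251, 53]), (196, [561, 251, 54]), (200, [565, 252, 54]), (204, [570, 252, 53]), (208, [574, 252, 53]), (212, [578, 252, 54]), (216, [582, 252, 55]), (220, [587, 253, 53]), (224, [590, 252, 55]), (228, [595, 253, 54]), (232, [599, 253, 55]), (236, [604, 254, 53]), (240, [609, 254, 53]), (244, [613, 254, 54]), (248, [617, 254, 54]), (252, [632, 262, 35]), (256, [637, 263, 35]), (260, [642, 263, 34]), (264, [647, 263, 34]), (268, [648, 260, 42]), (272, [649, 258, 47]), (276, [653, 258, 50]), (280, [657, 258, 50]), (284, [661, 257, 52]), (288, [664, 256, 54])]
```

```bash
python3 mv.py 536 121 42 3.0616
```

```text
clock 3.40 pos [534.7 121.1 231.3] rot [ 3.1412e+00 -3.0000e-04  3.0647e+00] yaw 3.0647 F [-0.7  0.5 -0. ] w 85.0 q [-0.25  0.48 -0.04  1.8   0.02  0.86  1.2 ]
DELTA m: [-1.400e-03 -1.000e-04  1.893e-01] turn 0.18 dist 0.189
```

Call:
drive_tool(
  deltas="-0.0014 0 0.045 0 0.06; -0.0014 0 0.09 0 0.06; -0.0014 0 0.135 0 0.06; -0.0014 0 0.165 0 0.06; -0.0014 0 0.185 0 0.06; -0.0014 0 0.189 0 0.06; -0.0014 0 0.189 0 0.06; -0.0014 0 0.189 0 0.035; -0.0014 0 0.189 0 0.01; -0.0014 0 0.189 0 0.01; -0.0014 0 0.189 0 0.01; -0.0014 0 0.189 0 0.01",
)

```text
clock: 4.9
eef_pos: [536.6, 121.4, 43.3]
tool_rot: [3.141, 0.001, 3.065]
force: [-1.9, 0.6, 5.3]
width: 16.2
```

```bash
python3 mv.py 536 121 42 3.0616; python3 - <<'E'
from h import *
p=imaging.get_image('wrist');save(p,'w2')
p=imaging.get_image('scene');cv2.imwrite('pics/s2.png',cv2.resize(cv2.cvtColor(p['color'],cv2.COLOR_RGB2BGR)[130:300,230:440],None,fx=3.5,fy=3.5,interpolation=cv2.INTER_CUBIC))
# arc plan
xh=536+118*np.cos(.08)
for t in np.arange(0,.81,.1): print(t, 118*(1-np.cos(t)), 118*np.sin(t))
E
```

```text
clock 4.90 pos [536.6 121.4  43.3] rot [3.1407e+00 1.2000e-03 3.0655e+00] yaw 3.0655 F [-1.9  0.6  5.3] w 16.2 q [-0.26  0.77 -0.03  1.94  0.04  0.44  1.18]
DELTA m: [ 0.0006 -0.0004  0.0013] turn 0.22 dist 0.001
0.0 0.0 0.0
0.1 0.5895084971929532 11.780343164325723
0.2 2.352143814733488 23.442981033817222
0.30000000000000004 5.270294283178494 34.87138438603807
0.4 9.314802707659558 45.951364392420764
0.5 14.445257696936014 56.57221355529595
0.6000000000000001 20.61039744065797 66.62781186061419
0.7000000000000001 27.748621900430372 76.01768709404756
0.8 35.788608297034486 84.64801872614369
```

View pics/w2.png

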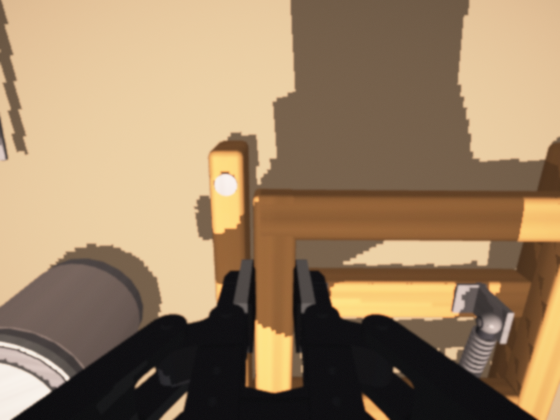

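View pics/s2.png

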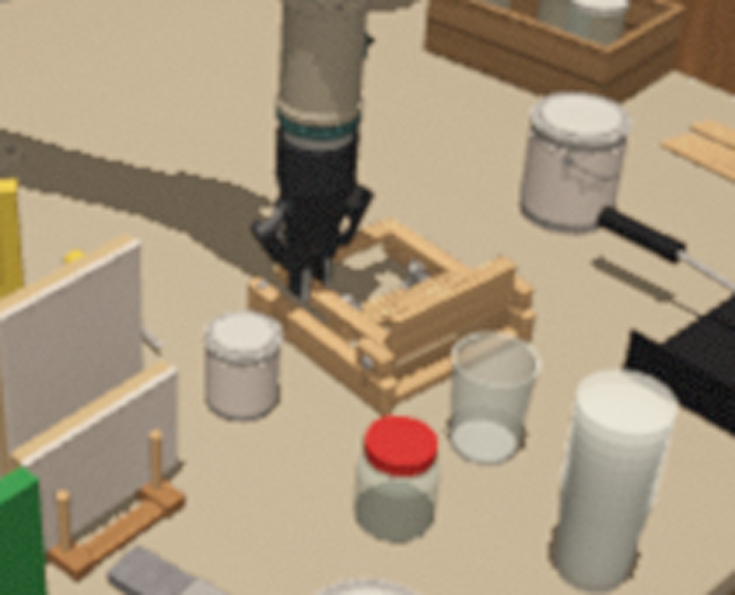

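Call:
drive_tool(
  deltas="-0.0003 0 -0.008 0 0.01; -0.001 0 -0.016 0 0.01; -0.0024 0 -0.0234 0 0.01; -0.0041 0 -0.0309 0 0.01; -0.0064 0 -0.0382 0 0.01; -0.0093 0 -0.046 0 0.01; -0.0125 0 -0.0529 0 0.01; -0.0162 0 -0.0597 0 0.01; -0.0206 0 -0.0666 0 0.01; -0.0248 0 -0.0723 0 0.01; -0.0248 0 -0.0723 0 0.01",
)

```text
clock: 6.38
eef_pos: [564.6, 119.1, 115.0]
tool_rot: [3.14, 0.007, 3.065]
force: [9.8, 1.2, -12.3]
width: 16.2
```

```bash
python3 mv.py 536 121 42; python3 - <<'E'
from h import *
p=imaging.get_image('wrist');save(p,'w3')
p=imaging.get_image('scene');cv2.imwrite('pics/s3.png',cv2.resize(cv2.cvtColor(p['color'],cv2.COLOR_RGB2BGR)[130:300,230:440],None,fx=3.5,fy=3.5,interpolation=cv2.INTER_CUBIC))
E
```

```text
clock 6.38 pos [564.6 119.1 115. ] rot [3.1401 0.0069 3.0652] yaw 3.0652 F [  9.8   1.2 -12.3] w 16.2 q [-0.24  0.67 -0.03  1.84  0.04  0.63  1.2 ]
DELTA m: [ 0.0291 -0.0004  0.0728] turn 0.00 dist 0.078
```

View pics/s3.png

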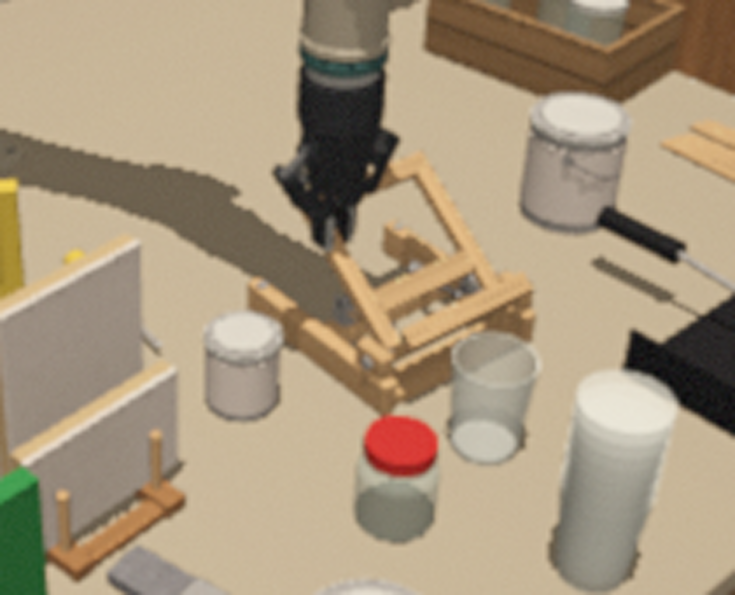

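View pics/w3.png

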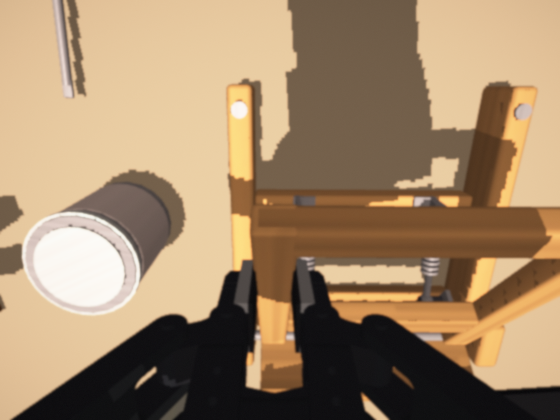

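Call:
drive_tool(
  deltas="-0.006 0 -0.0075 0 0.01; -0.006 0 -0.0075 0 0.05; -0.012 0 -0.05 0 0.05; -0.02 0 -0.11 0 0.05; -0.02 0 -0.17 0 0.05; -0.02 0 -0.21 0 0.085; -0.02 0 -0.21 0 0.085",
)

```text
clock: 7.35
eef_pos: [581.8, 117.8, 328.8]
tool_rot: [3.14, 0.006, 3.066]
force: [0.1, 0.2, -0.2]
width: 83.2
```

```bash
python3 mv.py 536 121 42; python3 - <<'E'
from h import *
p=imaging.get_image('scene');cv2.imwrite('pics/s4.png',cv2.resize(cv2.cvtColor(p['color'],cv2.COLOR_RGB2BGR)[130:300,230:440],None,fx=3.5,fy=3.5,interpolation=cv2.INTER_CUBIC))
E
```

```text
clock 7.35 pos [581.8 117.8 328.8] rot [3.1396 0.0064 3.0661] yaw 3.0661 F [ 0.1  0.2 -0.2] w 83.2 q [-0.22  0.45 -0.04  1.55  0.02  1.13  1.23]
DELTA m: [ 0.0478 -0.0009  0.2865] turn 0.00 dist 0.290
```

View pics/s4.png

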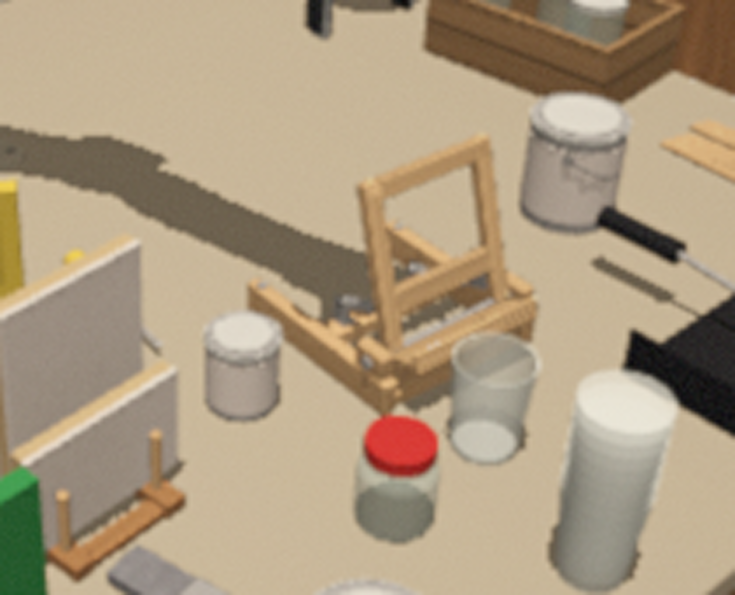

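```bash
python3 mv.py 576 -187 310 1.65
```

```text
clock 7.40 pos [580.6 117.6 326.3] rot [3.1410e+00 2.1000e-03 3.0661e+00] yaw 3.0661 F [-0.5 -0.  -0.6] w 84.9 q [-0.22  0.45 -0.04  1.56  0.02  1.13  1.23]
DELTA m: [-0.0183 -0.3041  0.0162] turn 81.14 dist 0.305
```

Call:
drive_tool(
  deltas="-0.002 -0.03 0 8 0.085; -0.004 -0.065 0 16 0.085; -0.006 -0.1 0 24 0.085; -0.008 -0.135 0 32 0.085; -0.01 -0.17 0 40 0.085; -0.012 -0.2 0.002 48 0.085; -0.014 -0.23 0.004 56 0.085; -0.016 -0.26 0.008 64 0.085; -0.018 -0.285 0.012 72 0.085; -0.0183 -0.3 0.016 79 0.085; -0.0183 -0.3041 0.016 81.1 0.085; -0.0183 -0.3041 0.016 81.1 0.085",
)

```text
clock: 8.9
eef_pos: [575.6, -186.3, 307.8]
tool_rot: [-3.14, -0.001, 1.652]
force: [-0.2, 0.0, -0.2]
width: 85.1
```

```bash
python3 mv.py 576 -187 310 1.65; python3 - <<'E'
from h import *
p=imaging.get_image('wrist');save(p,'w5');c=cloud(p).reshape(-1,3)
t=c[(c[:,2]>218)&(c[:,2]<232)&(abs(c[:,0]-576)<40)&(abs(c[:,1]+187)<90)]
print(len(t),np.median(t,0),cv2.minAreaRect(t[:,:2].astype(np.float32)))
for y in range(-250,-110,15):
    s=t[abs(t[:,1]-y)<4]
    if len(s): print(y,len(s),np.percentile(s[:,0],[1,50,99]).round(1))
p=imaging.get_image('top');save(p,'t5')
p=imaging.get_image('scene');np.save('s5.npy',cloud(p))
E
```

```text
clock 8.90 pos [ 575.6 -186.3  307.8] rot [-3.1399e+00 -1.0000e-03  1.6521e+00] yaw 1.6521 F [-0.2  0.  -0.2] w 85.1 q [ 0.04  0.51  0.36  1.55 -0.19  1.12  0.53]
DELTA m: [-0.0007  0.0003 -0.0022] turn 0.12 dist 0.002
4967 [ 576.59245684 -175.87740126  224.38868649] ((577.1295166015625, -186.01968383789062), (18.045211791992188, 140.7406768798828), 4.513394355773926)
-250 211 [573.6 582.6 591.4]
-235 229 [572.5 581.  589.9]
-220 238 [570.7 579.7 588.5]
-205 261 [569.6 578.6 587.5]
-190 280 [568.5 577.4 586.4]
-175 291 [567.5 576.4 584.9]
-160 310 [566.5 575.2 584. ]
-145 327 [565.4 574.1 582.7]
-130 356 [563.7 572.5 581.3]
-115 152 [562.9 572.7 580.7]
```

View pics/w5.png

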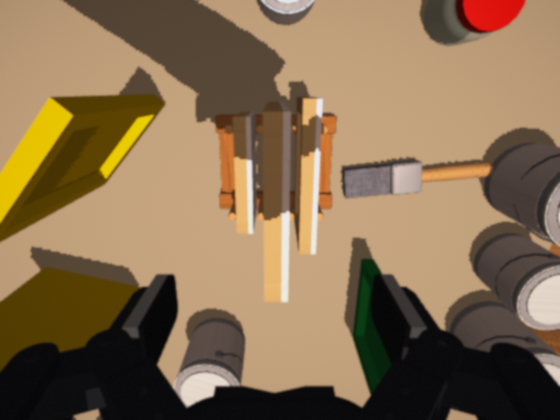

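```bash
python3 mv.py 577.1 -186 195 1.6495
```

```text
clock 9.05 pos [ 576.2 -185.8  308.5] rot [-3.1415e+00 -8.0000e-04  1.6529e+00] yaw 1.6529 F [-0.3 -0.5  0.1] w 85.0 q [ 0.04  0.51  0.36  1.55 -0.19  1.11  0.53]
DELTA m: [-0.0003  0.0009  0.1135] turn 0.20 dist 0.114
```

Call:
drive_tool(
  deltas="-0.0003 0.0009 0.04 0.15 0.06; -0.0003 0.0009 0.08 0.15 0.06; -0.0003 0.0009 0.105 0.15 0.06; -0.0003 0.0009 0.1135 0.15 0.06; -0.0003 0.0009 0.1135 0.15 0.04; -0.0003 0.0009 0.1135 0.15 0.025; -0.0003 0.0009 0.1135 0.15 0.01; -0.0003 0.0009 0.1135 0.15 0.01; -0.0003 0.0009 0.1135 0.15 0.01; -0.0003 0.0009 0.1135 0.15 0.01",
)

```text
clock: 10.3
eef_pos: [577.9, -187.6, 196.5]
tool_rot: [3.139, 0.001, 1.648]
force: [0.2, -0.7, 6.7]
width: 17.1
```

```bash
cat > op.py <<'E'
from h import *
np.set_printoptions(precision=2,suppress=True)
# open easel: fit back face / top rail / ledge from s5 scene cloud
c=np.load('s5.npy').reshape(-1,3);O=np.array([584.3,182.2]);a=-.08
d=c[:,:2]-O;X=np.cos(a)*d[:,0]+np.sin(a)*d[:,1];Y=-np.sin(a)*d[:,0]+np.cos(a)*d[:,1];Z=c[:,2]
m=(abs(Y)<80)&(X>0)&(X<85)&(Z>90)&(Z<205)
x,y,z=X[m],Y[m],Z[m]
A=np.c_[z,y,np.ones(len(z))]
for _ in range(8):
    s,*_r=np.linalg.lstsq(A,x,rcond=None);e=x-A@s;k=(abs(e)<6)&(e>-4);A=A[k];x=x[k]
print('n',len(x),'x=a z+b y+c',s,'tilt',np.arctan(s[0]),'x at z50.2',s@[50.2,0,1],'zmax',A[:,0].max(),'yrange',A[:,1].min(),A[:,1].max())
for lo in range(60,125,5):
    for yy in(-40,0,40):
        k=(abs(Y-yy)<8)&(X>=lo)&(X<lo+5)&(Z>30)&(Z<100)
        if k.sum(): print((lo,yy),k.sum(),np.percentile(Z[k],[5,50,95]),end=' | ')
    print()
E
python3 op.py; python3 mv.py 577 -186 270
```

```text
n 637 x=a z+b y+c [-0.32  0.01 94.92] tilt -0.3127760931998695 x at z50.2 78.6898821146102 zmax 203.43088068641612 yrange -79.30303138967624 74.85609202754591
(60, -40) 8 [88.74 94.82 98.67] | (60, 0) 7 [85.52 95.53 97.77] | (60, 40) 8 [84.31 92.66 98.74] | 
(65, -40) 12 [82.86 88.5  94.96] | (65, 0) 12 [83.78 89.78 95.39] | (65, 40) 11 [84.26 86.77 97.48] | 
(70, -40) 5 [46.64 48.53 50.41] | (70, 0) 6 [47.36 49.54 87.57] | (70, 40) 6 [45.77 49.66 84.44] | 
(75, -40) 4 [47.57 48.37 49.49] | (75, 0) 4 [47.9  49.07 50.07] | (75, 40) 6 [46.03 48.58 51.96] | 
(80, -40) 5 [49.78 51.05 52.14] | (80, 0) 3 [48.4  50.66 51.25] | (80, 40) 3 [48.84 49.94 50.78] | 
(85, -40) 3 [50.15 51.2  52.66] | (85, 0) 4 [51.39 52.21 52.59] | (85, 40) 2 [50.24 51.44 52.64] | 
(90, -40) 2 [52.37 53.   53.63] | (90, 0) 1 [56.59 56.59 56.59] | (90, 40) 2 [53.1  53.27 53.45] | 

(100, 40) 1 [64.44 64.44 64.44] | 
(105, -40) 5 [60.02 67.07 68.72] | (105, 0) 5 [63.68 66.45 68.1 ] | (105, 40) 2 [65.21 66.14 67.08] | 
(110, -40) 17 [51.75 59.65 69.44] | (110, 0) 10 [60.32 66.73 70.19] | (110, 40) 15 [53.26 63.13 69.08] | 
(115, -40) 1 [54.8 54.8 54.8] | (115, 40) 4 [54.59 55.86 63.28] | 

clock 10.30 pos [ 577.9 -187.6  196.5] rot [3.1391e+00 9.0000e-04 1.6480e+00] yaw 1.6480 F [ 0.2 -0.7  6.7] w 17.1 q [ 0.07  0.62  0.32  1.69 -0.24  0.87  0.57]
DELTA m: [ 0.0016 -0.0006 -0.0735] turn 0.00 dist 0.073
```

Call:
drive_tool(
  deltas="0 0 -0.01 0 0.01; 0 0 -0.025 0 0.01; 0 0 -0.045 0 0.01; 0 0 -0.065 0 0.01; 0 0 -0.085 0 0.01; 0 0 -0.1 0 0.01; 0 0 -0.112 0 0.01; 0 0 -0.12 0 0.01; 0 0 -0.12 0 0.01",
)

```text
clock: 11.42
eef_pos: [577.2, -187.3, 315.5]
tool_rot: [3.141, 0.0, 1.648]
force: [-0.1, 0.4, -3.3]
width: 17.1
```

```bash
python3 mv.py 677 174.8 315 1.4908; python3 - <<'E'
from h import *
p=imaging.get_image('scene');cv2.imwrite('pics/s6.png',cv2.resize(cv2.cvtColor(p['color'],cv2.COLOR_RGB2BGR)[130:300,190:440],None,fx=3,fy=3,interpolation=cv2.INTER_CUBIC))
c=cloud(p)
for t in ['panel_center','panel_face']:
    for r in models.landmark_of(p,t)[:3]: u,v=map(round,r['point']);print(t,r,c[v,u].round(1))
E
```

```text
clock 11.43 pos [ 577.2 -187.3  315.5] rot [3.141e+00 2.000e-04 1.648e+00] yaw 1.6480 F [-0.1  0.4 -3.3] w 17.1 q [ 0.04  0.51  0.36  1.54 -0.19  1.13  0.52]
DELTA m: [0.3533 0.1274 0.0005] turn 9.01 dist 0.376
panel_center {'point': [136.3, 231.1], 'score': 0.96} [ 264.9 -386.3   67.3]
panel_center {'point': [216.5, 212.2], 'score': 0.83} [ 381.4 -171.5  101.4]
panel_center {'point': [216.7, 312.7], 'score': 0.78} [ 735.4 -400.7  116.3]
panel_face {'point': [248.1, 201.2], 'score': 0.85} [ 584.  -191.   254.8]
panel_face {'point': [141.9, 229.3], 'score': 0.62} [ 385.6 -407.   156.3]
panel_face {'point': [214.2, 209.3], 'score': 0.61} [ 379.5 -176.2  113.8]
```

View pics/s6.png

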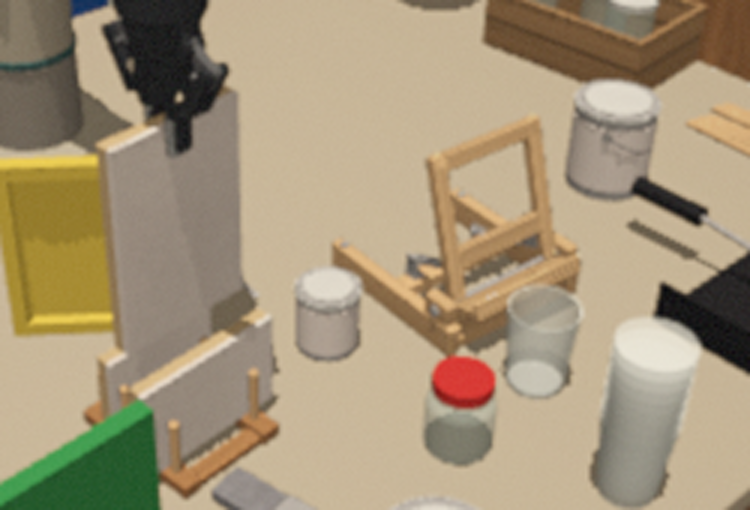

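Call:
drive_tool(
  deltas="0.012 0.004 -0.005 0.3 0.01; 0.036 0.013 -0.01 1 0.01; 0.071 0.0255 -0.01 2 0.01; 0.113 0.041 -0.01 3 0.01; 0.155 0.056 -0.01 4 0.01; 0.197 0.071 -0.01 5 0.01; 0.24 0.0865 -0.01 6 0.01; 0.28 0.101 -0.01 7 0.01; 0.313 0.113 -0.01 8 0.01; 0.338 0.122 -0.008 9 0.01; 0.35 0.1262 -0.004 9 0.01; 0.3533 0.1274 0 9 0.01",
)

```text
clock: 13.08
eef_pos: [676.5, 175.8, 314.4]
tool_rot: [-3.141, 0.0, 1.492]
force: [-0.4, -0.3, -3.0]
width: 17.0
```

Call:
drive_tool(
  deltas="0 0 0 0 0.01; 0 0 0 0 0.01; 0 0 0 0 0.01",
)

```text
clock: 13.45
eef_pos: [676.9, 173.8, 315.6]
tool_rot: [3.141, 0.0, 1.489]
force: [-1.2, 0.3, -2.3]
width: 16.8
```

```bash
python3 mv.py 677 174.8 240 1.4908; python3 - <<'E'
from h import *
for n in ['wrist','scene','top']:
    p=imaging.get_image(n);save(p,n+'7');np.save(n+'7.npy',cloud(p))
    if n=='scene':cv2.imwrite('pics/s7.png',cv2.resize(cv2.cvtColor(p['color'],cv2.COLOR_RGB2BGR)[100:300,230:440],None,fx=3,fy=3,interpolation=cv2.INTER_CUBIC))
E
```

```text
clock 13.45 pos [676.9 173.8 315.6] rot [3.1411e+00 1.0000e-04 1.4894e+00] yaw 1.4894 F [-1.2  0.3 -2.3] w 16.8 q [-0.48  0.67  0.37  1.25 -0.24  1.27 -0.19]
DELTA m: [ 0.001  -0.0001  0.0756] turn -0.08 dist 0.076
```

View pics/s7.png

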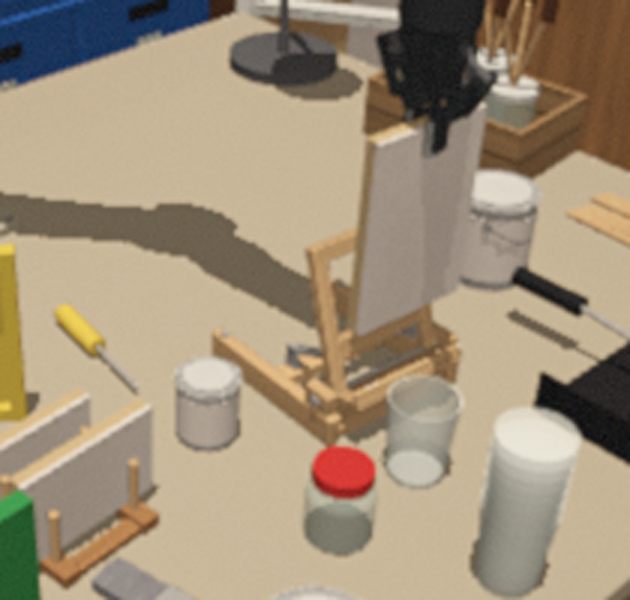

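View pics/wrist7.png

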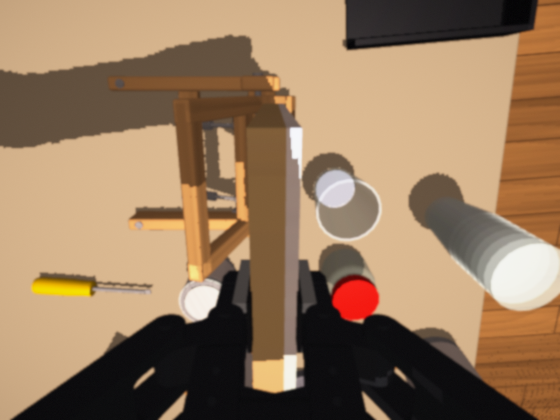

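```bash
cat > rel.py <<'E'
from h import *
import sys
np.set_printoptions(precision=3,suppress=True)
O=np.array([584.3,182.2]);a=-.08
def ef(c):
    c=c.reshape(-1,3);c=c[~np.isnan(c[:,0])];d=c[:,:2]-O
    return np.c_[np.cos(a)*d[:,0]+np.sin(a)*d[:,1],-np.sin(a)*d[:,0]+np.cos(a)*d[:,1],c[:,2]]
def plane(q,t=4):
    A=np.c_[q[:,1],q[:,2],np.ones(len(q))];x=q[:,0]
    for _ in range(8):
        s=np.linalg.lstsq(A,x,rcond=None)[0];k=abs(x-A@s)<t;A=A[k];x=x[k]
    return s,len(x),A
if __name__=='__main__':
    e=ef(np.load('scene7.npy'))
    s,n,A=plane(e[(abs(e[:,1])<80)&(e[:,0]>80)&(e[:,0]<125)&(e[:,2]>155)&(e[:,2]<300)])
    print('front face',s,n,'X@z200',s@[0,200,1],'yrange',np.percentile(A[:,0],[1,99]),'zrange',A[:,1].min(),A[:,1].max())
    for lo in (0,20,35,50,65,-65,-50,-35,-20):
        k=e[(abs(e[:,1]-lo)<6)&(e[:,0]>60)&(e[:,0]<125)&(e[:,2]>40)&(e[:,2]<80)]
        print(lo,'lip outer X max',np.percentile(k[:,0],[50,90,98]),'z max',np.percentile(k[:,2],[90,98]))
    e=ef(np.load('top7.npy'));k=e[(abs(e[:,1])<90)&(e[:,0]>60)&(e[:,0]<130)&(e[:,2]>55)&(e[:,2]<80)]
    print('top lip',len(k),np.percentile(k,[5,50,95],0))
    e=ef(np.load('wrist7.npy'));k=e[(abs(e[:,1])<90)&(e[:,0]>70)&(e[:,0]<120)&(e[:,2]>325)&(e[:,2]<360)]
    print('wrist panel top',len(k),np.percentile(k,[2,50,98],0),cv2.minAreaRect(k[:,:2].astype(np.float32)))
    k=e[(abs(e[:,1])<90)&(e[:,0]>10)&(e[:,0]<60)&(e[:,2]>170)&(e[:,2]<215)]
    print('wrist back top',len(k),np.percentile(k,[2,50,98],0),cv2.minAreaRect(k[:,:2].astype(np.float32)))
E
python3 rel.py
```

```text
front face [ 0.007  0.002 99.224] 1322 X@z200 99.6056613794841 yrange [-71.45   68.672] zrange 155.02865157297572 299.9471113607643
0 lip outer X max [ 90.201 111.857 113.224] z max [68.511 69.801]
20 lip outer X max [ 92.931 113.536 114.824] z max [66.819 70.362]
35 lip outer X max [109.541 114.344 116.574] z max [67.811 70.322]
50 lip outer X max [ 85.162 113.162 114.741] z max [69.63  74.418]
65 lip outer X max [ 78.488 114.088 115.642] z max [74.9   78.907]
-65 lip outer X max [ 82.681 112.761 114.797] z max [71.338 77.852]
-50 lip outer X max [107.819 114.168 116.092] z max [66.326 68.025]
-35 lip outer X max [107.712 114.81  116.321] z max [66.884 68.922]
-20 lip outer X max [ 87.711 111.044 111.143] z max [67.517 68.832]
top lip 212 [[ 67.331 -86.682  55.358]
 [ 98.545 -34.564  58.288]
 [108.818  30.304  67.085]]
wrist panel top 16648 [[ 74.717 -34.533 329.52 ]
 [ 93.567  12.907 343.408]
 [113.04   70.24  358.502]] ((92.86768341064453, 15.900489807128906), (47.14867401123047, 109.93605041503906), 15.173436164855957)
wrist back top 4961 [[ 20.475 -69.026 173.735]
 [ 31.503  12.895 197.383]
 [ 40.619  74.618 200.53 ]] ((30.94390106201172, 1.65673828125), (149.52157592773438, 23.072044372558594), 89.70186614990234)
```

Call:
drive_tool(
  deltas="0.001 0 0.01 0 0.01; 0.002 0 0.022 0 0.01; 0.002 0 0.034 0 0.01; 0.002 0 0.046 0 0.01; 0.002 0 0.056 0 0.01; 0.002 0 0.064 0 0.01; 0.002 0 0.068 0 0.01; 0.002 0 0.07 0 0.01; 0.002 0 0.07 0 0.01; 0.002 0 0.07 0 0.01",
)

```text
clock: 14.85
eef_pos: [677.2, 176.9, 245.5]
tool_rot: [3.141, -0.0, 1.491]
force: [-0.4, -0.5, -3.6]
width: 17.5
```

Call:
drive_tool(
  deltas="0 0 0.002 0 0.01; 0 0 0.004 0 0.01; 0 0 0.005 0 0.01; 0 0 0.006 0 0.01; 0 0 0.006 0 0.01",
)

```text
clock: 15.48
eef_pos: [676.9, 176.9, 239.0]
tool_rot: [-3.141, 0.0, 1.491]
force: [0.1, 0.1, -2.9]
width: 17.3
```

Call:
drive_tool(
  deltas="0 0 0.001 0 0.01; 0 0 0.002 0 0.01; 0 0 0.002 0 0.01; 0 0 0.002 0 0.01",
)

```text
clock: 15.98
eef_pos: [677.1, 176.9, 237.3]
tool_rot: [3.141, -0.0, 1.491]
force: [-0.1, 0.7, -2.4]
width: 17.1
```

```bash
python3 - <<'E'
from h import *
print(ctrl.read_state()['force'])
for n in ['wrist','scene']:
    p=imaging.get_image(n);save(p,n+'8');np.save(n+'8.npy',cloud(p))
    if n=='scene':cv2.imwrite('pics/s8.png',cv2.resize(cv2.cvtColor(p['color'],cv2.COLOR_RGB2BGR)[130:270,300:420],None,fx=4,fy=4,interpolation=cv2.INTER_CUBIC))
E
```

```text
[-0.12043973  0.65453352 -2.42304811]
```

View pics/s8.png

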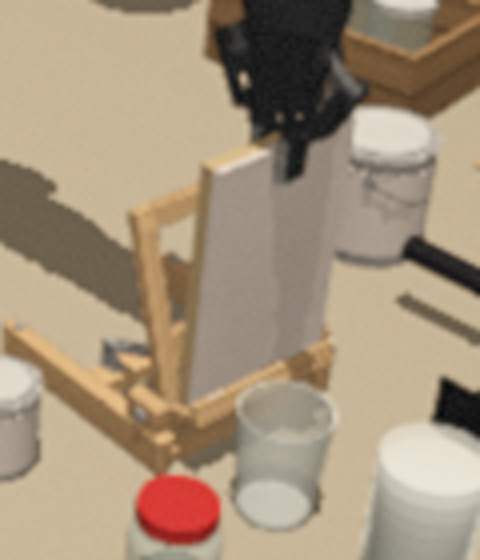

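Call:
drive_tool(
  deltas="0 0 0.0005 0 0.01; 0 0 0.001 0 0.01; 0 0 0.001 0 0.01; 0 0 0.001 0 0.01",
)

```text
clock: 16.58
eef_pos: [677.2, 177.0, 237.1]
tool_rot: [3.141, -0.001, 1.491]
force: [-1.4, 0.3, 5.8]
width: 17.1
```

Call:
drive_tool(
  deltas="0 0 0.0005 0 0.01; 0 0 0.001 0 0.01; 0 0 0.001 0 0.01; 0 0 0.001 0 0.01",
)

```text
clock: 17.08
eef_pos: [677.4, 177.0, 237.1]
tool_rot: [3.14, -0.001, 1.491]
force: [-2.3, 1.2, 9.3]
width: 17.0
```

Call:
drive_tool(
  deltas="0 0 -0.0015 0 0.014; 0 0 -0.0015 0 0.018; 0 0 -0.0015 0 0.02; 0 0 -0.0015 0 0.022; 0 0 -0.0015 0 0.024; 0 0 -0.0015 0 0.026; 0 0 -0.0015 0 0.026",
)

```text
clock: 17.95
eef_pos: [677.0, 176.8, 236.5]
tool_rot: [-3.141, 0.0, 1.491]
force: [-0.7, -0.2, 0.1]
width: 26.2
```

```bash
python3 - <<'E'
from h import *
s=ctrl.read_state();print(s['force'],s['width'],s['eef_pos'])
p=imaging.get_image('scene')
cv2.imwrite('pics/s9.png',cv2.resize(cv2.cvtColor(p['color'],cv2.COLOR_RGB2BGR)[130:270,300:420],None,fx=4,fy=4,interpolation=cv2.INTER_CUBIC))
from rel import *
e=ef(cloud(p));print(plane(e[(abs(e[:,1])<80)&(e[:,0]>60)&(e[:,0]<125)&(e[:,2]>85)&(e[:,2]<230)])[:2])
E
```

```text
[-0.69871467 -0.18372094  0.12518787] 26.170993703523855 [676.97241271 176.81415348 236.51510353]
(array([ 0.016, -0.006, 98.098]), 946)
```

View pics/s9.png

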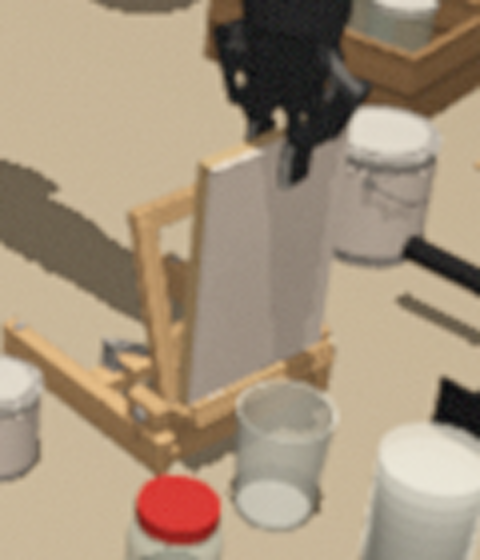

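Call:
drive_tool(
  deltas="0 -0.003 0 0 0.028; 0 -0.007 0.001 0 0.03; 0 -0.012 0.002 0 0.032; 0 -0.017 0.003 0 0.034; 0 -0.022 0.004 0 0.036; 0 -0.027 0.006 0 0.038; 0 -0.032 0.008 0 0.04; 0 -0.037 0.01 0 0.042; 0 -0.042 0.011 0 0.044; 0 -0.046 0.012 0 0.045; 0 -0.046 0.012 0 0.045",
)

```text
clock: 19.38
eef_pos: [630.8, 180.6, 224.5]
tool_rot: [-3.141, 0.0, 1.491]
force: [-0.7, -0.0, -0.7]
width: 45.1
```

```bash
cat > chk.py <<'E'
from h import *
import sys
from rel import *
s=ctrl.read_state();print(s['clock'],s['force'],s['width'],s['eef_pos'])
p=imaging.get_image('scene')
cv2.imwrite('pics/%s.png'%sys.argv[1],cv2.resize(cv2.cvtColor(p['color'],cv2.COLOR_RGB2BGR)[130:270,300:420],None,fx=4,fy=4,interpolation=cv2.INTER_CUBIC))
e=ef(cloud(p));s,n,A=plane(e[(abs(e[:,1])<80)&(e[:,0]>30)&(e[:,0]<125)&(e[:,2]>85)&(e[:,2]<230)])
print(s,n,'tilt',np.arctan(s[1]),'X@z50',s@[0,50.2,1],'y',np.percentile(A[:,0],[1,99]))
E
python3 chk.py s10
```

```text
19.375 [-0.711 -0.045 -0.671] 45.07941994489143 [630.77  180.589 224.545]
[  0.049  -0.287 112.894] 837 tilt -0.27979695554905337 X@z50 98.46959341323091 y [-68.534  69.168]
```

View pics/s10.png

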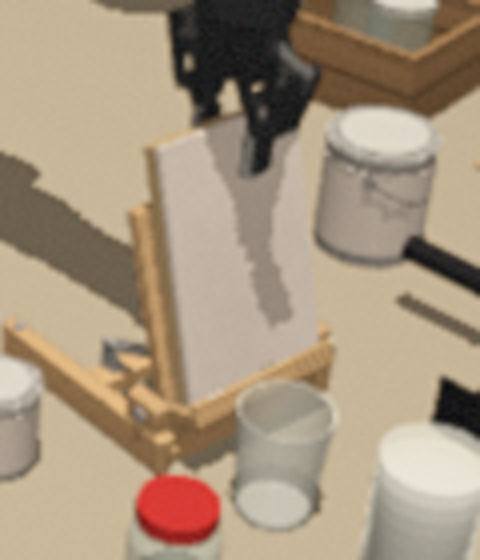

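Call:
drive_tool(
  deltas="0 -0.003 0 0 0.046; 0 -0.006 0 0 0.048; 0 -0.009 0 0 0.05; 0 -0.012 0 0 0.052; 0 -0.014 0 0 0.055; 0 -0.015 0 0 0.06; 0 -0.015 0 0 0.06",
)

```text
clock: 20.3
eef_pos: [616.2, 181.7, 224.6]
tool_rot: [3.142, -0.0, 1.491]
force: [0.2, -0.3, 0.2]
width: 60.0
```

```bash
python3 chk.py s11; python3 - <<'E'
from h import *
from rel import ef
p=imaging.get_image('wrist');save(p,'w11')
E
```

```text
20.3 [ 0.239 -0.281  0.184] 60.00016222229338 [616.178 181.726 224.609]
[  0.038  -0.335 115.983] 1029 tilt -0.32289169372360854 X@z50 99.1862660923187 y [-68.555  69.714]
```

View pics/w11.png

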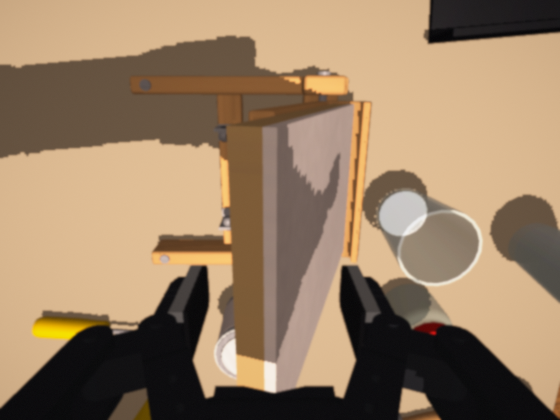

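View pics/s11.png

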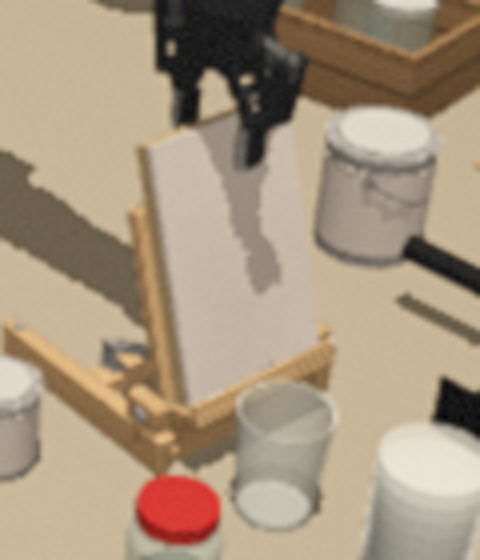

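Call:
drive_tool(
  deltas="0 0 -0.006 0 0.06; 0 0 -0.016 0 0.06; 0 0 -0.03 0 0.06; 0 0 -0.05 0 0.06; 0 -0.01 -0.075 0 0.06; 0 -0.03 -0.1 0 0.06; 0 -0.06 -0.11 0 0.06; 0 -0.09 -0.11 0 0.06; 0 -0.1 -0.11 0 0.06; 0 -0.1 -0.11 0 0.06; 0 -0.1 -0.11 0 0.06",
)

```text
clock: 21.78
eef_pos: [517.6, 189.5, 334.8]
tool_rot: [3.14, 0.0, 1.49]
force: [0.6, 0.3, -0.7]
width: 60.4
```

```bash
python3 chk.py s12; python3 - <<'E'
from h import *
from rel import *
p=imaging.get_image('wrist');save(p,'w12')
q=imaging.get_image('top');save(q,'t12')
for n,pp in(('w',p),('t',q)):
    e=ef(cloud(pp))
    k=e[(abs(e[:,1])<100)&(e[:,0]>0)&(e[:,0]<60)&(e[:,2]>235)&(e[:,2]<270)]
    if len(k): print(n,len(k),np.percentile(k,[2,50,98],0).round(1),cv2.minAreaRect(k[:,:2].astype(np.float32)))
    k=e[(abs(e[:,1])<100)&(e[:,0]>0)&(e[:,0]<120)&(e[:,2]>90)&(e[:,2]<235)]
    s,m,A=plane(k);print('plane',s,m,np.arctan(s[1]))
E
```

```text
21.775 [ 0.635  0.287 -0.682] 60.412104560441854 [517.591 189.516 334.759]
[  0.037  -0.338 116.535] 1080 tilt -0.32561150861560145 X@z50 99.58616890559324 y [-68.329  69.652]
w 5430 [[ 16.2 -61.3 247.2]
 [ 24.5  14.8 250.9]
 [ 32.6  72.6 254.2]] ((24.437868118286133, 4.185401916503906), (140.4286651611328, 20.076274871826172), 88.7391357421875)
plane [   0.011    1.424 -256.943] 1578 0.9585785211735902
t 233 [[ 17.7 -65.2 239.7]
 [ 26.8 -25.9 252.8]
 [ 39.5  13.7 258.7]] ((28.929340362548828, -25.556663513183594), (23.719284057617188, 79.93292999267578), 0.11180286109447479)
plane [  0.085  -0.535 142.312] 43 -0.49111747607556916
```

View pics/s12.png

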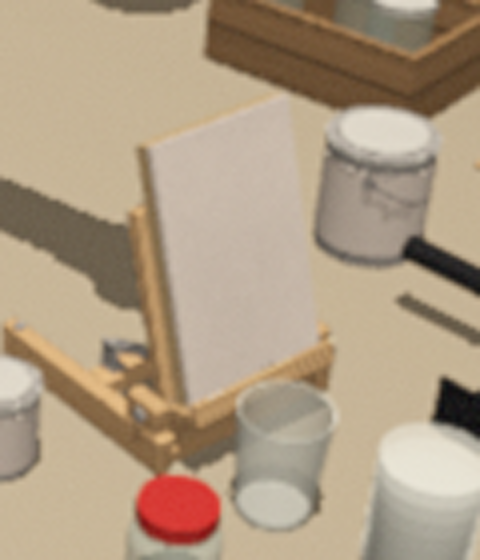

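View pics/t12.png

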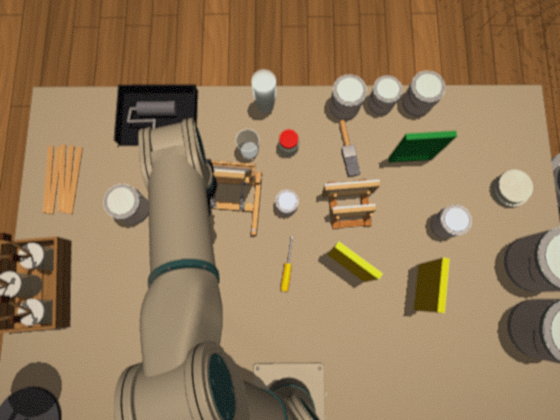

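```bash
python3 -c "
from cell import ctrl
print(ctrl.finish_job())"
```

```text
the job is handed in; nothing more can be done
None
```

The easel is open and the tall panel is on its ledge. I handed the job in at about 22 s; no verdict came back.

**What I did:** I gripped the back by one side rail near the top, not by the top rail itself. I swung it past centre and let go, and it snapped open. I then lifted the tall panel out of the rack and lowered it upright behind the lip until the force reading showed contact. I loosened the grip, let the panel lean back slowly against a finger, and moved the arm clear.

**Last checks:**
- **Lean:** The panel's tilt measured 0.326 rad, against 0.313 rad for the back as measured earlier when open.
- **Position:** The middle of its top edge was within about 2 mm of where it should be in distance out and height. Its sideways offset was about 0.5–4 mm, against the 25 mm allowed.
- **Standoff:** It sits about 1–2 mm off the back, white face outward.
- **Clearance:** The arm was clear, and tool forces were only at noise level.
- **Surroundings:** In the last pictures, the other panels, tins, jar, cup and tools look unmoved. I checked this by eye only.

**Disagreements:** The cameras differ by 2–3 mm. They also differ on a slight twist of the panel, from 0.02 rad (wrist) to 0.037 rad (scene), both under the 0.09 rad limit. A plane fit of the panel from the wrist and top views failed because too little of it showed, so the lean comes from the scene camera alone.

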